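Swap the regulator in the middle of a pneumatic valve stack

ROBOT

A 6-joint arm with a two-finger parallel gripper is mounted at the origin on a cart in front of the work surface, level with it; the furniture and walls round the work are solid. World frame = base frame: x ahead of the robot, y to its left, z up, the work surface at z = 0. Lengths are in m, angles in rad, forces in N, time in s.
With the tool pointing down it reaches from about 0.35 to 0.875 m from the base axis. Payload 4.2 kg.
Tool frame: the origin (TCP) lies midway between the tips of the shut fingers; the grasp point (between the pads) lies 19 mm behind it; z points along the fingers, y is the line along which they close (so a half turn about z gives the same grasp; the last joint's range is limited). The gripper opens to 85 mm and grips with 20 to 120 N. Pads are 22 mm wide; open, the fingers measure 114 mm over their backs; the gripper's body (76 mm by 85 mm) begins 54 mm behind the grasp point. The pads swing forward as they close: fully open they stand 13 mm farther back than shut.
Start: joints at [1.451, 0.385, 0.008, 0, -1.194, -0.259], TCP at [0.231, 0.581, 0.231] pointing down, gripper open.
Joint ranges: [-3.14, 3.14], [-1.21, 2.06], [-1.07, 1.41], [-3.16, 2.05], [-2.99, -0.16], [-3.1, 3.1]. Speed limits (rad/s): [2.79, 2.79, 3.14, 3.14, 3.14, 3.14].

INTERFACE

Orientations are given as a unit quaternion [w, x, y, z].
In Python, from workcell import * gives the robot as it stands. The module is installed in compiled form; this text tells all that it offers.
- The arm moves only by the tool servo_tool, never from a script. Its argument "moves" is a list of rows, each a list of 7 numbers: the shift along the tool's x, y, z in m, then the turn, a rotation vector about the tool's x, y, z in degrees, then the finger opening in m, from 0 to 0.0854. A call has 1 to 8 rows; each row shifts and turns the commanded pose from where the row before left it, along the tool's axes as they then stand; what a row does not reach is not made up. A row lasts 1/10 s, in which the tool goes at most 50 mm and 8.59 degrees, less where a joint would pass 70% of its speed; a pose out of reach is approached as far as the arm can. A call is refused whole if a number of a shift passes 0.05 or a number of a turn 8.59, either way. A call with a gripper value outside its range is refused whole. The fingers move at their own pace and stop on an object; "grip_force" is the grip in N (left out, the last holds). Time passes only in rows, so rows that do not move let the fingers close. It gives the time, the measured TCP pose, the force, the opening and the grip force at its end, in the units of the state.
- get_obs(): the state, without advancing time (a new reading comes with each control period).
- read_camera(name): name is "scene" or "top"; returns (picture, depth): 420x560x3 uint8, red, green, blue; 420x560 float32, m along the optical axis (not along the pixel's ray), 0 where there is no reading.
- calibration(name): a dict with "mtx" (3x3 intrinsics, pixels), "k1" (the pictures are not rectified: a ray, as slopes to the right and down, at radius r is drawn at 1 + k1 r^2 times it, then the intrinsics apply), "eye" and "attitude" of the camera in the world. Camera axes: x right, y down, z forward; pixel columns grow to the right and rows downward; lengths in m; the calibration is good to about 2 mm. A picture is of the moment at which its call begins. calibration takes no time and is no camera call.
- sign_off(): hands the job in; it is judged then, once.
Trained networks look in the newest picture that a camera, given by its name, has taken for a name from the list of things; names that differ only in an ending like _2 or _b are one class to them, and where a whole thing is asked for, a point or a joint stands for the part that bears it (a point fixed in the world has none). Each returns a list of dicts, best first, with "confidence" (0 to 1); they miss things now and then, are a little off and sometimes report something else, mostly with a low value. They report only what shows in the picture. A call takes as long as a camera call.
- find_in(camera, thing): "bbox" ([left, top, right, bottom] in pixels, round what is visible of it).
- spot_point(camera, thing): "centre" ([column, row] in pixels: a listed point, or the origin of a listed thing).
The state is a dict: "clock": time; "qpos": joint angles; "joint_vel": joint speeds; "tau": joint torques, N m; "tool_pos": TCP position; "eef_rot": TCP orientation; "ft_force": force on the tool from outside, world axes, zero at the start; "moment": the same for the moment, N m; "opening": finger opening in m; "grasp_force": force on a finger pad.
Only numpy, scipy, OpenCV 4.12 (cv2) and the standard library are available. Lean on these libraries where they do the work, as an engineer would, in place of code of your own. Each camera call takes 0.05 s, during which the arm holds its last target. There are 200 camera calls.

TASK

The pressure regulator in the middle of the valve stack is faulty: lift the valve off and stand it upright on the black rubber mat, then put the old regulator upright in the grey repair tray. Slide the spare regulator down over the studs in its stead, knob at the same end as before, and put the valve back on top, the same way round as it was. Leave the bottom plate seated and the spare plate alone, and finish with everything fully down and let go.

Things in the scene. Friction and masses are not known exactly. Their poses are not given: they have to be found in the camera images.
- subbase: Fixed sub-base: steel foot 120x76x6 mm, aluminium block 84x46 mm, top face 30 mm up; hose fittings reach y = +-33 mm, 12-24 mm up. Origin: centre of underside; x: long axis, roughly away from the robot. Two upright 8 mm studs at x = +-27 mm reach 108 mm up, last 12 mm tapered. On it at the start, x axes alike: flow plate, old regulator, valve, undersides 30, 52, 86 mm up; 2 mm play on the studs
- flow_plate: Flow-control plate, bottom of the stack, stays there: aluminium, 76x40x22 mm, two 12 mm through holes at x = +-27 mm over the studs; two brass screws stick 10 mm out of each long side at x = +-18 mm. Origin: centre of underside, z up. 0.2 kg
- old_regulator: Faulty pressure regulator, middle of the stack: aluminium block 76x40x34 mm, two 12 mm vertical through holes at x = +-27 mm; black knob, 26 mm across, at the -x end to x = -59 mm; round gauge, dial up, 25 mm across, at the +x end to x = +68 mm. Origin: centre of underside, z up. 0.28 kg. Grip across the 40 mm near mid-length
- spare_regulator: Spare pressure regulator, twin of the old one in all sizes and axes (block 76x40x34 mm, knob at -x, gauge at +x), upright on the desk away from the stack. Origin: centre of underside, z up. 0.22 to 0.37 kg
- spare_regulator_knob (a point): Point in the spare regulator's knob, 50 mm from its centre towards its -x, 17 mm above its underside. Fitted, it is at the sub-base's -x end
- valve: Valve, top of the stack: block 76x40x38 mm, aluminium below, black cap; on the cap a black pilot head 26x30 mm, centre x = +22 mm, rising to 52 mm, with a stub to x = +41 mm. Two 12 mm holes at x = +-27 mm, 24 mm deep, in its underside; the studs enter 22 mm. Origin: centre of underside, z up. 0.24 to 0.39 kg. Grip the block across its 40 mm
- valve_pilot (a point): Centre of the top of the valve's pilot head: 22 mm from the valve's centre towards its +x, 52 mm above its underside. Fitted, it is at the sub-base's +x end, over the gauge's side
- spare_flow_plate: Spare flow-control plate, twin of the one at the bottom of the stack (76x40x22 mm, brass screws), on the desk. Not needed. Origin: centre of underside, z up
- repair_tray: Fixed open grey tray, 160x116 mm outside (x by y), walls 14 mm high and 2.5 mm thick, inner floor 2.5 mm above its underside; stands on sheets of paper, its underside 7 mm above the desk. Origin: centre of underside, z up
- rubber_mat: Fixed black rubber mat, 125x92 mm (x by y), 6 mm thick, on sheets of paper, its underside 7 mm above the desk. Origin: centre of underside, z up

How it is judged:
By the outcome, as a careful person would: the job done as asked, in the order asked, and still so for the second after the job is handed in, with the robot touching nothing.
It also fails if it takes over 115 s, if anything falls off the work surface, if the arm or the gripper's body presses on something with over 40 N, if the wrist force passes 120 N, or if a joint passes its speed limit or range.

## Working session

There is one attempt and no reset: what is moved stays moved. The work goes in short steps, Python scripts to look and compute and a tool call to move; the robot and the scene stay as the last step left them, time stands still between calls to the robot, and variables do not carry over. Pictures are saved under pics/ and viewed, at most 14 in all, crops included, and the job is handed in when it is done.

Besides the shell and the picture viewer there is one more tool, called after "Call:" as a command line: name --pt "numbers of a row" for each row, then --argument value for the rest. servo_tool: Moves the arm, as the interface text tells. Its arguments: {"type":"object","properties":{"moves":{"type":"array"},"grip_force":{"type":"number"}},"required":["moves"]}

```bash
mkdir -p pics; cat > h.py <<'E'
from workcell import *
import numpy as np, cv2
from scipy.spatial.transform import Rotation as R
def shot(c,fn=None):
    im,d=read_camera(c)
    if fn: cv2.imwrite('pics/'+fn,im[:,:,::-1])
    return im,d
E
python3 - <<'E'
from h import *
for c in ('scene','top'):
    im,d=shot(c,c+'0.png'); np.savez(c+'0.npz',im=im,d=d); print(c,calibration(c))
    for t in ['subbase','flow_plate','old_regulator','spare_regulator','spare_regulator_knob','valve','valve_pilot','spare_flow_plate','repair_tray','rubber_mat']:
        print(t,[(np.round(x['centre'],1),round(x['confidence'],2)) for x in spot_point(c,t)[:2]])
print(get_obs())
E
```

```text
scene {'mtx': array([[455.30265602,   0.        , 275.77663256],
       [  0.        , 455.30265602, 206.4960464 ],
       [  0.        ,   0.        ,   1.        ]]), 'k1': 0.015412790293687749, 'eye': array([-0.31556603, -0.43735698,  0.53774158]), 'attitude': array([-0.4600014 ,  0.72614391, -0.42810501,  0.27899792])}
subbase [(array([223.9, 235. ]), 0.64)]
flow_plate [(array([226.6, 222.8]), 0.74)]
old_regulator [(array([221.5, 218.5]), 0.97)]
spare_regulator [(array([202.2, 223.1]), 0.62)]
spare_regulator_knob [(array([194.3, 219.8]), 0.82)]
valve [(array([225. , 202.2]), 0.95)]
valve_pilot [(array([227.6, 179.9]), 0.73)]
spare_flow_plate [(array([171.4, 208.8]), 0.97), (array([223.5, 218.8]), 0.44)]
repair_tray [(array([423.3, 275.8]), 0.67)]
rubber_mat [(array([354.1, 261.4]), 0.83)]
top {'mtx': array([[506.16949086,   0.        , 279.53871883],
       [  0.        , 506.16949086, 205.34072021],
       [  0.        ,   0.        ,   1.        ]]), 'k1': -0.09204020387216456, 'eye': array([0.28435678, 0.02581188, 1.56307606]), 'attitude': array([-0.05078676,  0.7093843 , -0.7
[... 674 characters left out ...]
. ]), 0.54)]
{'clock': 1.1, 'qpos': array([ 1.45062962e+00,  3.84697782e-01,  7.89071795e-03, -1.40122418e-06,
       -1.19399196e+00, -2.58624638e-01]), 'joint_vel': array([-0.00086243, -0.0012029 , -0.00028003, -0.0002156 , -0.00112399,
        0.00015189]), 'tau': array([-8.18115932e-04, -3.92102265e+01,  1.88620126e+01,  4.19093013e+00,
       -3.11024733e-04, -6.75651279e-06]), 'tool_pos': array([0.23107766, 0.58068901, 0.23130957]), 'eef_rot': array([ 1.39253963e-06,  9.82118140e-01, -1.88265659e-01, -5.56466303e-07]), 'ft_force': array([-0.06586448, -0.45040127,  0.3339708 ]), 'moment': array([-0.00194688,  0.01016609,  0.03063978]), 'grasp_force': 0.0, 'opening': 0.08544901087914242}
```

```bash
python3 - <<'E'
import cv2
a=cv2.imread('pics/scene0.png');b=cv2.imread('pics/top0.png')
cv2.imwrite('pics/s0z.png',cv2.resize(a[140:340,120:520],None,fx=2,fy=2,interpolation=cv2.INTER_CUBIC))
cv2.imwrite('pics/t0z.png',cv2.resize(b[150:250,150:450],(800,267),interpolation=cv2.INTER_CUBIC))
E
```

```text
(no output)
```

View pics/s0z.png

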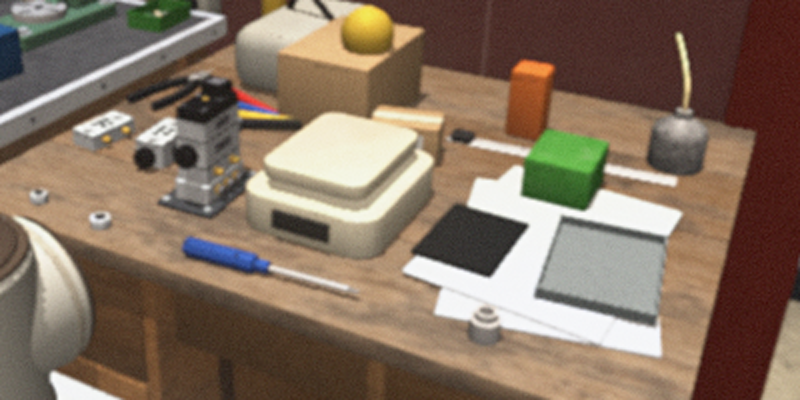

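View pics/t0z.png

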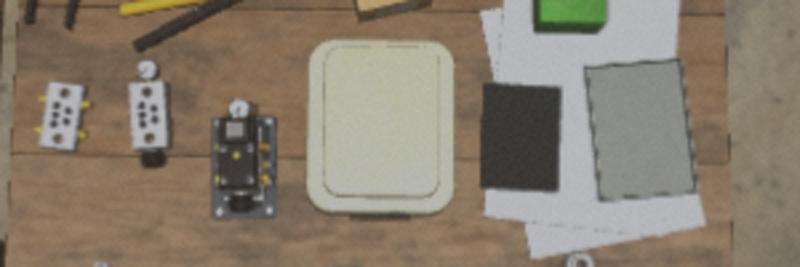

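```bash
cat >> h.py <<'E'
def cam(c):
    k=calibration(c); q=k['attitude']; return k['mtx'],k['k1'],k['eye'],R.from_quat([q[1],q[2],q[3],q[0]]).as_matrix()
def slopes(c,uv):
    M,k1,_,_=cam(c); uv=np.atleast_2d(uv).astype(float)
    p=(uv-M[:2,2])/M[0,0]; u=p.copy()
    for _ in range(8): u=p/(1+k1*(u**2).sum(1,keepdims=True))
    return np.c_[u,np.ones(len(u))]
def cloud(c,d):
    _,_,e,A=cam(c); v,u=np.mgrid[:420,:560]
    s=slopes(c,np.c_[u.ravel(),v.ravel()])*d.reshape(-1,1)
    P=s@A.T+e; P[d.ravel()==0]=np.nan; return P.reshape(420,560,3)
def proj(c,P):
    M,k1,e,A=cam(c); s=(np.atleast_2d(P)-e)@A; s=s[:,:2]/s[:,2:]
    return s*(1+k1*(s**2).sum(1,keepdims=True))*M[0,0]+M[:2,2]
def atz(c,uv,z):
    _,_,e,A=cam(c); r=slopes(c,uv)@A.T; return e+r*((z-e[2])/r[:,2:])
def tri(u1,u2):
    a=[];b=[]
    for c,uv in (('scene',u1),('top',u2)):
        _,_,e,A=cam(c); r=(slopes(c,uv)@A.T)[0]; r/=np.linalg.norm(r); Q=np.eye(3)-np.outer(r,r); a.append(Q); b.append(Q@e)
    return np.linalg.lstsq(np.vstack(a),np.hstack(b),rcond=None)[0]
E
python3 - <<'E'
from h import *
print('attitudes ok?', [cam(c)[3][:,2] for c in('scene','top')])
P=cloud('top',np.load('top0.npz')['d'])
for n,u in dict(desk=(300,235),stack=(240,210),spare=(207,194),sfp=(173,195),mat=(344,201),tray=(390,197),box=(290,196)).items():
    Q=P[u[1]-3:u[1]+4,u[0]-3:u[0]+4].reshape(-1,3); print(n,np.round(np.nanmedian(Q,0),4),np.round(np.nanstd(Q,0),4))
S=dict(spare=((202.2,223.1),(207.6,194.2)),knob=((194.3,219.8),(205.5,210.1)),valve=((225,202.2),(240.4,210.3)),pilot=((227.6,179.9),(238,197.4)),sfp=((171.4,208.8),(173.5,195.4)),tray=((423.3,275.8),(388.9,195.8)),mat=((354.1,261.4),(343.8,201.7)),sub=((223.9,235),(241.7,212.7)))
for n,(a,b) in S.items():
    X=tri(a,b); print(n,np.round(X,4),'res',np.round(proj('scene',X)[0]-a,1),np.round(proj('top',X)[0]-b,1))
E
```

```text
attitudes ok? [array([ 0.79904308,  0.42917362, -0.42111775]), array([ 0.14904625, -0.00486706, -0.98881825])]
desk [ 4.283e-01 -4.640e-02  2.000e-04] [0.0058 0.0062 0.0082]
stack [0.4863 0.1321 0.1239] [0.0058 0.0057 0.0027]
spare [0.5473 0.2414 0.033 ] [0.0063 0.0062 0.003 ]
sfp [0.5449 0.3486 0.0223] [0.0063 0.0063 0.0029]
mat [ 0.5343 -0.182   0.0133] [0.0063 0.0063 0.0036]
tray [ 0.549  -0.3278  0.01  ] [0.0066 0.0064 0.0035]
box [ 0.5358 -0.0122  0.0831] [0.0061 0.0059 0.0038]
spare [ 0.5539  0.2496 -0.0205] res [ 1.3 -0.1] [-0.9  0.6]
knob [0.503  0.2439 0.0125] res [-1.7  0.1] [ 1.1 -0.9]
valve [0.4903 0.1326 0.0924] res [-0.3  0. ] [ 0.2 -0.1]
pilot [0.5193 0.1394 0.1379] res [ 0.9 -0.1] [-0.6  0.4]
sfp [0.547  0.3516 0.0007] res [ 0.1 -0. ] [-0.1  0.1]
tray [ 0.5551 -0.3269 -0.0008] res [-0.4  0. ] [ 0.2 -0.1]
mat [ 0.5333 -0.1819  0.0023] res [ 0.4 -0. ] [-0.3  0.1]
sub [0.4934 0.1378 0.0018] res [ 1.1 -0.1] [-0.7  0.5]
```

```bash
cat >> h.py <<'E'
from scipy.optimize import minimize
def avg(c,n=5):
    ds=[];ims=[]
    for _ in range(n):
        im,d=read_camera(c); ds.append(np.where(d>0,d,np.nan)); ims.append(im.astype(float))
    return np.mean(ims,0),np.nanmedian(ds,0)
def box(x0,x1,y,z0,z1): return np.array([[x,s*y,z] for x in(x0,x1) for s in(-1,1) for z in(z0,z1)])
def disc(x,r,z0,z1): return np.array([[x+r*np.cos(t),r*np.sin(t),z] for t in np.arange(0,6.28,.4) for z in(z0,z1)])
REG=[box(-.038,.038,.02,0,.034),box(-.059,-.038,.013,.008,.026)]
def sil(c,pose,parts,z0,zmin,win,S=8):
    x,y,t=pose; u0,v0,u1,v1=win; m=np.zeros(((v1-v0)*S,(u1-u0)*S),np.uint8)
    Rz=np.array([[np.cos(t),-np.sin(t),0],[np.sin(t),np.cos(t),0],[0,0,1]])
    for p in parts:
        W=p@Rz.T+[x,y,z0]; W[:,2]=np.maximum(W[:,2],zmin)
        q=(proj(c,W)-[u0,v0]+.5)*S-.5
        cv2.fillConvexPoly(m,cv2.convexHull(np.round(q*16).astype(np.int32)),255,shift=4)
    return cv2.resize(m,None,fx=1/S,fy=1/S,interpolation=cv2.INTER_AREA)/255.
def fit(c,mask,p0,parts,z0,zmin,win,ign=None):
    u0,v0,u1,v1=win; T=mask[v0:v1,u0:u1].astype(float); w=np.ones_like(T) if ign is None else 1-ign[v0:v1,u0:u1]
    f=lambda p: (w*(sil(c,(p[0],p[1],p[2]/10),parts,z0,zmin,win)-T)**2).sum()/T.sum()
    best=min((minimize(f,[p0[0],p0[1],10*(p0[2]+dt)],method='Nelder-Mead',options=dict(initial_simplex=[[p0[0]+a,p0[1]+b,10*(p0[2]+dt+cc)] for a,b,cc in((0,0,0),(.006,0,0),(0,.006,0),(0,0,.06))],xatol=1e-5,fatol=1e-6)) for dt in(-.05,.05)),key=lambda r:r.fun)
    return best.x*[1,1,.1],best.fun
E
python3 - <<'E'
from h import *
im,d=avg('top',6); np.savez('t1.npz',im=im,d=d); P=cloud('top',d); Z=P[:,:,2]
ims,ds=avg('scene',6); np.savez('s1.npz',im=ims,d=ds)
def pr(n,win,z,s): 
    print(n); 
    for r in range(win[1],win[3]): print(' '.join('%3d'%(1000*v) if v==v else ' --' for v in Z[r,win[0]:win[2]]))
pr('spare',(197,172,220,216),0,0)
print('spare',fit('top',(Z>.012),(.552,.245,0),REG,0,.012,(195,180,222,217)))
print('spare>.022',fit('top',(Z>.022),(.552,.245,0),REG[:1],0,.022,(195,182,222,207)))
V=[box(-.038,.038,.02,0,.038),box(.009,.035,.015,.038,.052)]
print('valve',fit('top',(Z>.108),(.49,.135,0),V,.086,.108,(225,190,256,232)))
E
```

```text
spare
  1   0  -3  -1   0  -2   0  24  20  -2   2   1   0   0   1   0   0   0   0   0   0   1   0
  0  -2   0  -1  -1  22  23  25  23  21  23   1   2  -1   0  -1   0   0  -1  -2   2   0   0
  0   0   0   2  22  20  23  22  22  21  24  21   2   0   0   1   0   0   0   0  -3  -2   0
  0  -1   0   0  26  23  24  24  20  22  21  23   1   0   2   0   1   0   1   2  -2  -3   2
  0   0  -1   0  21  19  23  23  23  23  23  23   0   0   1   0   0   0  -2   0   0   1   0
 -2   0  -1   2  22  27  25  23  22  23  23  22   1   0   0   2   0   1  -2  -2   1  -1   1
  1  -1   0   0   0  22  26  22  25  26  24  15   0  -2   1   0   0   0  -1  -4   1  -2   0
  1   0   0   0   0   0  21  22  22  23  16   2   0  -1   0   0   0   0   0   0   0  -2   0
 -2   0   2   1   0  -2   1  19  17  18   1   0  31  36   0   0  -1   0   0   1   0  -2   0
  0  32  35  35  35  31  32  37  32  33  31  32  35  33  27   2   0   1   0   0  -2   0   0
  0  29  34  35  31  35  32  31  31  37  29  33  32  34  30   2   0   0  -1  -2  -1   0   2
  0  31  34  36  37  33  32  23  20  22  36  32  34  34  35   3   0   1  -1   1   
[... 2514 characters left out ...]
  0  27  29  28  30  28  26  24  23  10   0   0   0   2   0   0   0   1
 -2   1  -1   0  -3   0  18  25  24  25  24  24  19  16   0   0  -1  -2   1   0   0   0  -3
  0  -1   0  -2   0  -2  -2   1   0   4   0  -2   0   0  -1  -1   0   1   1  -1   1  -3   2
  0   0   0  -3   0   0  -1   1   1  -1   0  -2   1   1   0  -3  -3   0  -2   0   0  -1  -1
  0  -2   1   0  -1   3   0  -2   0  -3  -1   0   2  -1   0   2   0  -1  -2   1   0  -1   0
spare (array([0.55215592, 0.24816507, 0.09885892]), np.float64(0.06164719586145465))
spare>.022 (array([0.5505596 , 0.24785339, 0.08428537]), np.float64(0.07890078448245733))
valve (array([0.49600303, 0.13712196, 0.02152754]), np.float64(0.021830165742639653))
```

```bash
cat >> h.py <<'E'
KN=np.array([[x,.013*np.cos(t),.017+.013*np.sin(t)] for x in(-.059,-.038) for t in np.arange(0,6.28,.4)])
REGF=[REG[0],KN,disc(.0555,.0125,.01,.023)]
def fill(m):
    o=np.zeros(m.shape,np.uint8); cs,_=cv2.findContours(m.astype(np.uint8),cv2.RETR_EXTERNAL,cv2.CHAIN_APPROX_NONE); cv2.drawContours(o,cs,-1,1,-1); return o
def go(target,yaw,n=None):
    """print moves in tool axes to bring TCP to target with tool x at yaw"""
    o=get_obs(); q=o['eef_rot']; r=R.from_quat([q[1],q[2],q[3],q[0]]); A=r.as_matrix()
    d=A.T@(np.array(target)-o['tool_pos']); 
    T=np.c_[[np.cos(yaw),np.sin(yaw),0],[np.sin(yaw),-np.cos(yaw),0],[0,0,-1]]
    w=np.degrees((r.inv()*R.from_matrix(T)).as_rotvec())
    print('tool_pos',np.round(o['tool_pos'],4),'shift mm',np.round(1e3*d,1),'len',round(1e3*np.linalg.norm(d)),'turn',np.round(w,2))
E
python3 - <<'E'
from h import *
L=np.load('t1.npz'); im,d=L['im'],L['d']; P=cloud('top',d); Z=P[:,:,2]
print('spare',fit('top',fill(Z>.012),(.552,.245,.09),REGF,0,.012,(195,168,222,217)))
g=im.mean(2)
for n,(u,v),s in(('mat',(344,201),0),('tray',(389,196),0)):
    c=im[v-3:v+4,u-3:u+4].mean((0,1)); m=(np.abs(im-c).max(2)<28).astype(np.uint8)
    m=cv2.morphologyEx(m,cv2.MORPH_OPEN,np.ones((3,3)))
    k,lab,st,_=cv2.connectedComponentsWithStats(m); 
    m=(lab==lab[v,u]).astype(np.uint8); c=max(cv2.findContours(m,0,1)[0],key=cv2.contourArea)
    b=cv2.boxPoints(cv2.minAreaRect(c)); W=atz('top',b,.013 if n=='mat' else .0095); print(n,st[lab[v,u]],np.round(W.mean(0),4),np.round(W[:,:2],3).tolist())
go((.4965,.137,.20),.0215)
E
```

```text
spare (array([0.55197652, 0.24800645, 0.09337258]), np.float64(0.027729168350242552))
mat [ 330  181   30   40 1114] [ 0.5354 -0.1829  0.013 ] [[0.476, -0.135], [0.598, -0.14], [0.595, -0.231], [0.473, -0.225]]
tray [ 370  173   40   53 1724] [ 0.5431 -0.3248  0.0095] [[0.616, -0.261], [0.63, -0.374], [0.47, -0.387], [0.456, -0.276]]
tool_pos [0.2311 0.5807 0.2313] shift mm [410.7 314.1  31.3] len 518 turn [ -0.    -0.   -22.93]
```

Call:
servo_tool --pt "0.03 0.023 0 0 0 0 0.085" --pt "0.03 0.023 0 0 0 0 0.085" --pt "0.03 0.023 0 0 0 0 0.085" --pt "0.03 0.023 0 0 0 0 0.085" --pt "0.03 0.023 0 0 0 0 0.085" --pt "0.03 0.023 0 0 0 0 0.085" --pt "0.03 0.023 0 0 0 0 0.085" --pt "0.03 0.023 0 0 0 0 0.085" --grip_force 60

```text
clock: 2.5
tool_pos: [0.3866, 0.3196, 0.2316]
eef_rot: [-0.0, 0.982, -0.188, 0.0]
ft_force: [0.2, -0.1, -0.2]
opening: 0.0849
grasp_force: 0.0
```

Call:
servo_tool --pt "0.03 0.023 0 0 0 -5 0.075" --pt "0.03 0.026 0 0 0 -5 0.07" --pt "0.03 0.026 0 0 0 -5 0.07" --pt "0.03 0.026 0 0 0 -5 0.07" --pt "0.03 0.026 0 0 0 -2.9 0.07" --pt "0 0 0 0 0 0 0.07"

```text
clock: 3.1
tool_pos: [0.5091, 0.1646, 0.2311]
eef_rot: [0.0, 1.0, 0.008, 0.0]
ft_force: [-0.4, 0.1, -1.0]
opening: 0.0697
grasp_force: 0.0
```

```bash
python3 -c "
from h import *
go((.496,.137,.15),.0215)"
```

```text
tool_pos [0.5091 0.1646 0.2311] shift mm [-13.6  27.3  81.1] len 87 turn [ 0.03 -0.03 -0.29]
```

Call:
servo_tool --pt "-0.007 0.0137 0.02 0 0 -0.3 0.07" --pt "-0.0066 0.0136 0.02 0 0 0 0.07" --pt "0 0 0.035 0 0 0 0.07" --pt "0 0 0.035 0 0 0 0.07" --pt "0 0 0.025 0 0 0 0.07" --pt "0 0 0.011 0 0 0 0.07" --pt "0 0 0 0 0 0 0.07"

```text
clock: 3.8
tool_pos: [0.493, 0.1395, 0.0842]
eef_rot: [0.001, 1.0, 0.013, -0.001]
ft_force: [0.2, 0.3, 0.1]
opening: 0.0704
grasp_force: 0.0
```

```bash
python3 -c "
from h import *
go((.496,.137,.085),.0215)
im,d=shot('scene'); cv2.imwrite('pics/s2.png',cv2.resize(im[130:260,150:300,::-1],None,fx=4,fy=4,interpolation=2))"
```

```text
tool_pos [0.493  0.1395 0.0842] shift mm [ 2.9  2.6 -0.8] len 4 turn [0.09 0.15 0.28]
```

View pics/s2.png

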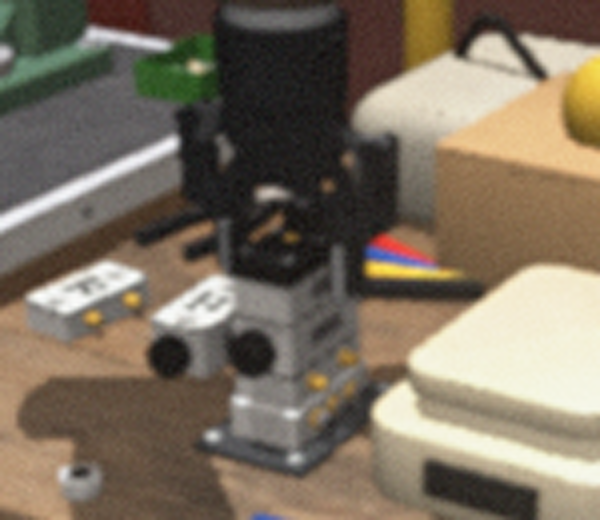

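Call:
servo_tool --pt "0.0028 0.0026 0 0 0 0 0.07" --pt "0 0 0 0 0 0 0.07" --pt "0 0 0 0 0 0 0.07"

```text
clock: 4.15
tool_pos: [0.4973, 0.1373, 0.0864]
eef_rot: [-0.001, 1.0, 0.013, 0.001]
ft_force: [0.3, 0.2, -0.0]
opening: 0.0697
grasp_force: 0.0
```

Call:
servo_tool --pt "0 0 0 0 0 0 0.05" --pt "0 0 0 0 0 0 0.044" --pt "0 0 0 0 0 0 0.03" --pt "0 0 0 0 0 0 0.03" --pt "0 0 0 0 0 0 0.03" --pt "0 0 0 0 0 0 0.03"

```text
clock: 4.75
tool_pos: [0.497, 0.1373, 0.0858]
eef_rot: [-0.0, 1.0, 0.013, 0.0]
ft_force: [-0.4, 2.0, 4.2]
opening: 0.0396
grasp_force: 61.2
```

Call:
servo_tool --pt "0 0 -0.004 0 0 0 0.03" --pt "0 0 -0.006 0 0 0 0.03" --pt "0 0 -0.01 0 0 0 0.03" --pt "0 0 -0.015 0 0 0 0.03" --pt "0 0 -0.02 0 0 0 0.03" --pt "0 0 -0.02 0 0 0 0.03" --pt "0 0 -0.015 0 0 0 0.03" --pt "0 0 0 0 0 0 0.03"

```text
clock: 5.55
tool_pos: [0.4979, 0.1376, 0.1779]
eef_rot: [-0.001, 1.0, 0.013, 0.002]
ft_force: [-0.0, 0.7, -3.8]
opening: 0.0396
grasp_force: 60.6
```

```bash
python3 -c "
from h import *
go((.53,-.183,.17),-.035)
o=get_obs();print(o['ft_force'],o['opening'])
im,d=shot('scene'); cv2.imwrite('pics/s3.png',cv2.resize(im[110:260,150:300,::-1],None,fx=4,fy=4,interpolation=2))"
```

```text
tool_pos [0.4979 0.1376 0.1779] shift mm [ 23.7 321.4   7.2] len 322 turn [-0.15 -0.27  3.51]
[-0.03899387  0.70095946 -3.78974803] 0.039589046229829304
```

View pics/s3.png

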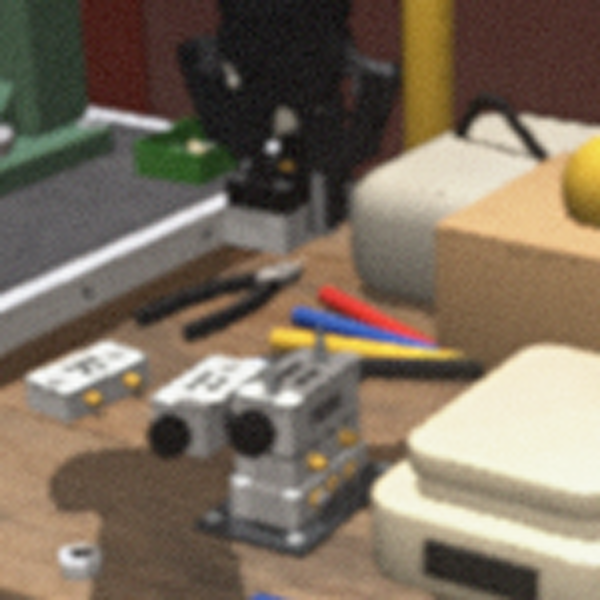

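Call:
servo_tool --pt "0.002 0.012 0 0 0 0 0.03" --pt "0.003 0.025 0 0 0 0 0.03" --pt "0.003 0.03 0 0 0 0 0.03" --pt "0.003 0.03 0 0 0 0 0.03" --pt "0.003 0.03 0 0 0 0 0.03" --pt "0.003 0.03 0 0 0 0 0.03" --pt "0.003 0.03 0 0 0 0 0.03" --pt "0.003 0.03 0 0 0 0 0.03"

```text
clock: 6.4
tool_pos: [0.5242, -0.0811, 0.1739]
eef_rot: [0.0, 1.0, 0.013, -0.002]
ft_force: [-0.8, 1.0, -3.0]
opening: 0.0393
grasp_force: 60.9
```

Call:
servo_tool --pt "0.003 0.03 0 0 0 0 0.03" --pt "0.003 0.03 0 0 0 0 0.03" --pt "0.003 0.025 0 0 0 0 0.03" --pt "0 0.015 0 0 0 0 0.03" --pt "0 0.005 0 0 0 0 0.03" --pt "0 0 0 0 0 0 0.03"

```text
clock: 7.0
tool_pos: [0.5364, -0.1842, 0.1746]
eef_rot: [-0.0, 1.0, 0.013, -0.001]
ft_force: [-0.5, 0.2, -2.8]
opening: 0.0395
grasp_force: 61.0
```

```bash
python3 -c "
from h import *
go((.535,-.183,.016),.026)"
```

```text
tool_pos [ 0.5364 -0.1842  0.1746] shift mm [ -1.1  -1.2 158.6] len 159 turn [-0.02  0.09 -0.05]
```

Call:
servo_tool --pt "0 0 0.02 0 0 0 0.03" --pt "0 0 0.03 0 0 0 0.03" --pt "0 0 0.035 0 0 0 0.03" --pt "0 0 0.03 0 0 0 0.03" --pt "0 0 0.02 0 0 0 0.03" --pt "0 0 0.012 0 0 0 0.03" --pt "0 0 0.007 0 0 0 0.03" --pt "0 0 0 0 0 0 0.03"

```text
clock: 7.8
tool_pos: [0.5371, -0.1835, 0.0211]
eef_rot: [0.0, 1.0, 0.013, -0.0]
ft_force: [-0.6, 0.1, -2.4]
opening: 0.0395
grasp_force: 61.0
```

Call:
servo_tool --pt "0 0 0.003 0 0 0 0.03" --pt "0 0 0.002 0 0 0 0.03" --pt "0 0 0 0 0 0 0.03"

```text
clock: 8.1
tool_pos: [0.5372, -0.184, 0.0168]
eef_rot: [0.0, 1.0, 0.013, 0.0]
ft_force: [-0.1, 0.4, -2.6]
opening: 0.0392
grasp_force: 61.0
```

Call:
servo_tool --pt "0 0 0.002 0 0 0 0.03" --pt "0 0 0.001 0 0 0 0.03" --pt "0 0 0 0 0 0 0.03"

```text
clock: 8.4
tool_pos: [0.5369, -0.184, 0.0132]
eef_rot: [-0.0, 1.0, 0.013, -0.0]
ft_force: [-1.2, -0.3, -3.1]
opening: 0.0396
grasp_force: 61.0
```

Call:
servo_tool --pt "0 0 0.001 0 0 0 0.03" --pt "0 0 0 0 0 0 0.03"

```text
clock: 8.6
tool_pos: [0.5371, -0.184, 0.013]
eef_rot: [0.0, 1.0, 0.013, 0.0]
ft_force: [-2.9, 0.6, 3.6]
opening: 0.0396
grasp_force: 61.4
```

Call:
servo_tool --pt "0 0 0 0 0 0 0.045" --pt "0 0 0 0 0 0 0.06" --pt "0 0 0 0 0 0 0.07" --pt "0 0 -0.015 0 0 0 0.07" --pt "0 0 -0.03 0 0 0 0.07" --pt "0 0 -0.04 0 0 0 0.07" --pt "0 0 -0.04 0 0 0 0.07" --pt "0 0 -0.035 0 0 0 0.07"

```text
clock: 9.4
tool_pos: [0.5374, -0.1841, 0.1746]
eef_rot: [0.0, 1.0, 0.013, 0.001]
ft_force: [0.3, -0.1, -0.6]
opening: 0.0703
grasp_force: 0.0
```

```bash
python3 - <<'E'
from h import *
o=get_obs();print(np.round(o['tool_pos'],4))
im,d=avg('top',6); np.savez('t2.npz',im=im,d=d); Z=cloud('top',d)[:,:,2]
u=proj('top',[.49,.137,.08])[0].astype(int);w=(u[0]-16,u[1]-30,u[0]+16,u[1]+26)
print(w)
for r in range(w[1],w[3],2): print(' '.join('%3d'%(1000*v) if v==v else ' --' for v in Z[r,w[0]:w[2]]))
m=fill((Z>.07)&(Z<.095))
print('old',fit('top',m,(.496,.137,.02),[REG[0],KN,disc(.0555,.0125,.01,.023)],.052,.07,w))
go((.4975,.137,.17),.0215)
E
```

```text
[ 0.5374 -0.1841  0.1746]
(np.int64(223), np.int64(180), np.int64(255), np.int64(236))
 -1   0  -1   0  -1   0   0   2   0   1   2   0   1  -2  -1  -1   3   0   1  -2  -4   0   0   0   0  -2   1  -1   2   1   0  -2
  0   3   1   0  -1   2   0   0  -1  -2  -1  -1   0   0   0   0  -1   1   0   1  -1   1   1  -2   0  -3   2  -1   0  -2   1   2
 -1  -1   1  -3   1   1   0  -3  -4  -1   0   1  -1  -2   0   0  -1   2  -1   2   1  -1   3  -1   3   0   0  -1   0   4  -2   0
  1   1  -2   1   4   0  -1   0   0   0   3  -1   0   0  -1   0   0   3   0   0  -1   0   0   0   1  -1  -1  -1   1   0   0   0
 -2   1   1   0   1   0  -1   2   1  -1   2   1  -3  -2  72  71  75  75  76  75   0   0   1   0   0  -2  -1   0   0   0   2  -1
  2   0  -1   0   1   0   0   1   0  -1   1   0  -1  74  75  75  74  75  74  76  70   0   1   0   0   0  -2   0   0  -4   1   0
 -1   0  -1   2   2   0  -1  -1   1   1  -1  -2   0  77  75  74  78  74  74  75  72   0   4   0   0   0  -1   0   0  -2   0   1
  0   0  -1   0   4   2   7   7   2   4   5   4   3   6  74  73  76  74  71  69   9   6   5   7   8   4   6   7   5  
[... 2054 characters left out ...]
  -2
 -1   0   0  -1   1  -1   3   6   9   9   5   5   5  74  75  80  80  79  81  77  73  65   6   5   4   5   3   9   8   2   3   0
 -3  -2  -1   0  -1   0   4   3   6   8   5   6   7   5   5   5   5   3   6   3   6   5   4   7   7   3   3   7   6   6   3   2
  1  -1   0   0   0   0  -1  -1  -1   0   1  -2   0   0   0   0   0   2  -2   0  -1   0   0  -1   0   0  -3   0   0  -4   0   0
 -2   0   0  -2   0   0  -4  -2  -2   0  -2   1   1   0   0  -3   0   0  -2   2  -1   1  -2   0   1   0  -5   1   0   0  -1   2
old (array([0.49685001, 0.13720368, 0.03047103]), np.float64(0.018606590206593096))
tool_pos [ 0.5362 -0.1838  0.1711] shift mm [ -30.4 -321.7    1.4] len 323 turn [-0.04  0.13  0.24]
```

Call:
servo_tool --pt "-0.003 -0.015 0 0 0 0 0.07" --pt "-0.003 -0.03 0 0 0 0 0.07" --pt "-0.003 -0.035 0 0 0 0 0.07" --pt "-0.003 -0.035 0 0 0 0 0.07" --pt "-0.003 -0.035 0 0 0 0 0.07" --pt "-0.003 -0.035 0 0 0 0 0.07" --pt "-0.003 -0.035 0 0 0 0 0.07" --pt "-0.003 -0.035 0 0 0 0 0.07"

```text
clock: 10.5
tool_pos: [0.5051, 0.072, 0.1712]
eef_rot: [0.0, 1.0, 0.013, -0.001]
ft_force: [0.3, -0.2, 0.8]
opening: 0.0701
grasp_force: 0.0
```

Call:
servo_tool --pt "-0.003 -0.03 0 0 0 0 0.07" --pt "-0.003 -0.02 0 0 0 0 0.07" --pt "-0.001 -0.014 0 0 0 0 0.07" --pt "0 -0.003 0 0 0 0 0.07" --pt "0 0 0 0 0 0 0.07" --pt "0 0 0 0 0 0 0.07"

```text
clock: 11.1
tool_pos: [0.4975, 0.1364, 0.172]
eef_rot: [0.0, 1.0, 0.013, -0.0]
ft_force: [0.7, -0.1, -0.2]
opening: 0.0701
grasp_force: 0.0
```

```bash
python3 -c "
from h import *
go((.4975,.137,.05),.026)"
```

```text
tool_pos [0.4975 0.1364 0.172 ] shift mm [ 1.00e-01 -6.00e-01  1.22e+02] len 122 turn [ 0.02  0.04 -0.05]
```

Call:
servo_tool --pt "0 -0.0005 0.02 0 0 0 0.07" --pt "0 0 0.03 0 0 0 0.07" --pt "0 0 0.03 0 0 0 0.07" --pt "0 0 0.025 0 0 0 0.07" --pt "0 0 0.012 0 0 0 0.07" --pt "0 0 0.004 0 0 0 0.07" --pt "0 0 0 0 0 0 0.07" --pt "0 0 0 0 0 0 0.07"

```text
clock: 11.9
tool_pos: [0.4985, 0.1379, 0.0525]
eef_rot: [-0.001, 1.0, 0.013, 0.001]
ft_force: [-0.4, -1.1, 0.3]
opening: 0.0701
grasp_force: 0.0
```

Call:
servo_tool --pt "0 0 0 0 0 0 0.05" --pt "0 0 0 0 0 0 0.044" --pt "0 0 0 0 0 0 0.03" --pt "0 0 0 0 0 0 0.03" --pt "0 0 0 0 0 0 0.03" --pt "0 0 0 0 0 0 0.03"

```text
clock: 12.5
tool_pos: [0.4983, 0.1381, 0.0523]
eef_rot: [-0.0, 1.0, 0.013, 0.001]
ft_force: [-1.5, 0.5, 6.4]
opening: 0.0393
grasp_force: 61.4
```

Call:
servo_tool --pt "0 0 -0.004 0 0 0 0.03" --pt "0 0 -0.006 0 0 0 0.03" --pt "0 0 -0.01 0 0 0 0.03" --pt "0 0 -0.015 0 0 0 0.03" --pt "0 0 -0.02 0 0 0 0.03" --pt "0 0 -0.02 0 0 0 0.03" --pt "0 0 -0.015 0 0 0 0.03" --pt "0 0 0 0 0 0 0.03"

```text
clock: 13.3
tool_pos: [0.4989, 0.1383, 0.1439]
eef_rot: [-0.001, 1.0, 0.013, 0.002]
ft_force: [0.4, 0.6, -2.7]
opening: 0.0391
grasp_force: 60.7
```

```bash
python3 - <<'E'
from h import *
go((.54,-.325,.14),.026)
im,d=avg('top',3);Z=cloud('top',d)[:,:,2]
im,d=shot('scene'); cv2.imwrite('pics/s4.png',cv2.resize(im[110:260,150:300,::-1],None,fx=4,fy=4,interpolation=2))
E
```

```text
tool_pos [0.4989 0.1383 0.1439] shift mm [ 28.8 464.2   2.9] len 465 turn [-0.15 -0.28  0.03]
```

View pics/s4.png

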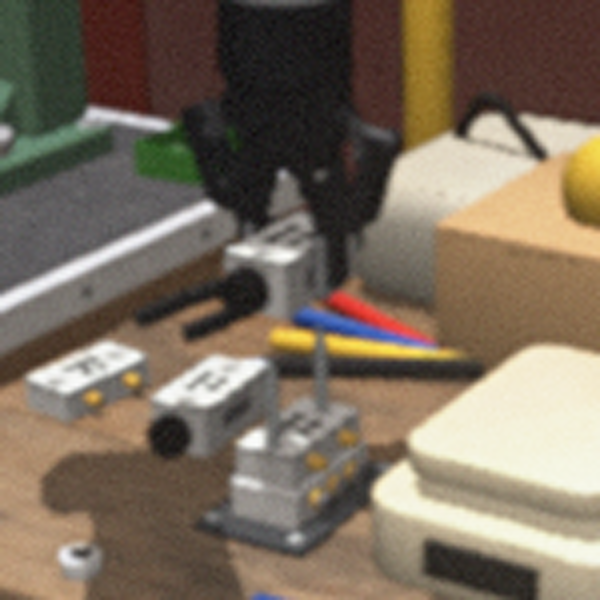

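Call:
servo_tool --pt "0.002 0.015 0 0 0 0 0.03" --pt "0.003 0.03 0 0 0 0 0.03" --pt "0.003 0.035 0 0 0 0 0.03" --pt "0.003 0.035 0 0 0 0 0.03" --pt "0.003 0.035 0 0 0 0 0.03" --pt "0.003 0.035 0 0 0 0 0.03" --pt "0.003 0.035 0 0 0 0 0.03" --pt "0.003 0.035 0 0 0 0 0.03"

```text
clock: 14.3
tool_pos: [0.5265, -0.1188, 0.1404]
eef_rot: [0.0, 1.0, 0.013, -0.001]
ft_force: [1.0, 0.2, -2.9]
opening: 0.0393
grasp_force: 60.9
```

Call:
servo_tool --pt "0.003 0.035 0 0 0 0 0.03" --pt "0.003 0.035 0 0 0 0 0.03" --pt "0.003 0.035 0 0 0 0 0.03" --pt "0.003 0.035 0 0 0 0 0.03" --pt "0.003 0.03 0 0 0 0 0.03" --pt "0.002 0.025 0 0 0 0 0.03" --pt "0 0.01 0 0 0 0 0.03" --pt "0 0 0 0 0 0 0.03"

```text
clock: 15.1
tool_pos: [0.5485, -0.3226, 0.1399]
eef_rot: [-0.0, 1.0, 0.012, -0.001]
ft_force: [0.1, 1.1, -2.6]
opening: 0.0397
grasp_force: 60.9
```

```bash
python3 -c "
from h import *
go((.54,-.325,.014),.06)"
```

```text
tool_pos [ 0.5485 -0.3226  0.1399] shift mm [ -8.3   2.3 125.9] len 126 turn [-0.05  0.13 -2.09]
```

Call:
servo_tool --pt "-0.004 0.001 0.01 0 0 -2 0.03" --pt "-0.004 0.001 0.02 0 0 0 0.03" --pt "0 0 0.03 0 0 0 0.03" --pt "0 0 0.025 0 0 0 0.03" --pt "0 0 0.02 0 0 0 0.03" --pt "0 0 0.01 0 0 0 0.03" --pt "0 0 0.008 0 0 0 0.03" --pt "0 0 0 0 0 0 0.03"

```text
clock: 15.9
tool_pos: [0.5414, -0.3229, 0.0177]
eef_rot: [-0.0, 1.0, 0.031, -0.001]
ft_force: [0.3, 1.1, -3.1]
opening: 0.0389
grasp_force: 60.9
```

Call:
servo_tool --pt "0 0 0.002 0 0 0 0.03" --pt "0 0 0.002 0 0 0 0.03" --pt "0 0 0 0 0 0 0.03"

```text
clock: 16.2
tool_pos: [0.542, -0.3236, 0.0148]
eef_rot: [0.0, 1.0, 0.03, 0.0]
ft_force: [0.2, 0.4, -2.9]
opening: 0.0395
grasp_force: 60.9
```

Call:
servo_tool --pt "0 0 0.002 0 0 0 0.03" --pt "0 0 0.002 0 0 0 0.03" --pt "0 0 0 0 0 0 0.03"

```text
clock: 16.5
tool_pos: [0.5417, -0.3235, 0.0102]
eef_rot: [-0.0, 1.0, 0.03, -0.0]
ft_force: [-0.2, 0.7, -2.0]
opening: 0.0392
grasp_force: 61.1
```

Call:
servo_tool --pt "0 0 0.001 0 0 0 0.03" --pt "0 0 0 0 0 0 0.03"

```text
clock: 16.7
tool_pos: [0.5418, -0.3236, 0.0101]
eef_rot: [0.0, 1.0, 0.031, 0.0]
ft_force: [-1.9, 0.7, 3.4]
opening: 0.0396
grasp_force: 61.6
```

Seated. Release to 60 mm and rise, then look.

Call:
servo_tool --pt "0 0 0 0 0 0 0.045" --pt "0 0 0 0 0 0 0.06" --pt "0 0 0 0 0 0 0.06" --pt "0 0 -0.015 0 0 0 0.06" --pt "0 0 -0.03 0 0 0 0.06" --pt "0 0 -0.04 0 0 0 0.07" --pt "0 0 -0.04 0 0 0 0.07" --pt "0 0 -0.03 0 0 0 0.07"

```text
clock: 17.5
tool_pos: [0.5426, -0.324, 0.1687]
eef_rot: [0.001, 1.0, 0.031, 0.002]
ft_force: [0.6, -0.8, 1.1]
opening: 0.0702
grasp_force: 0.0
```

```bash
python3 - <<'E'
from h import *
im,d=avg('top',8); np.savez('t3.npz',im=im,d=d); Z=cloud('top',d)[:,:,2]
print('spare',fit('top',fill(Z>.012),(.552,.248,.09),REGF,0,.012,(195,168,222,217)))
V=[box(-.038,.038,.02,0,.038),box(.009,.035,.015,.038,.052)]
w=(330,180,360,225); print('valve',fit('top',fill((Z>.035)&(Z<.08)),(.536,-.184,.02),V,.013,.035,w))
F=[box(-.038,.038,.02,0,.022)]
w=(223,185,256,232); print('flow',fit('top',fill(Z>.0475),(.496,.137,.02),F,.03,.0475,w), (Z[w[1]:w[3],w[0]:w[2]]>.048).sum())
# stud tops: high points
for s in(-1,1):
    c=proj('top',[.497+s*.027,.1375+s*.0007,.104])[0]; u,v=c.astype(int); q=cloud('top',d)[v-5:v+6,u-5:u+6].reshape(-1,3); q=q[q[:,2]>.075]; print('stud',len(q),np.round(q.mean(0),4),np.round(q[:,2].max(),4))
# same spare via scene depth
s,ds=avg('scene',6); np.savez('s3.npz',im=s,d=ds); C=cloud('scene',ds)
m=(abs(C[:,:,0]-.552)<.09)&(abs(C[:,:,1]-.248)<.045)&(C[:,:,2]>.012)
print('spare scene',fit('scene',fill(m),(.552,.248,.09),REGF,0,.012,(170,195,225,240)))
q=C[m&(C[:,:,2]>.03)&(C[:,:,2]<.038)]; print('scene z top',np.median(q[:,2]),len(q))
go((.552,.248,.15),.0934)
im=s.astype(np.uint8);cv2.imwrite('pics/s5.png',cv2.resize(im[180:320,300:480,::-1],None,fx=4,fy=4,interpolation=2))
E
```

```text
spare (array([0.55196165, 0.247968  , 0.09397705]), np.float64(0.028028775475054096))h.py:48: RuntimeWarning: divide by zero encountered in scalar divide
  f=lambda p: (w*(sil(c,(p[0],p[1],p[2]/10),parts,z0,zmin,win)-T)**2).sum()/T.sum()
  np.max(np.abs(fsim[0] - fsim[1:])) <= fatol):
Traceback (most recent call last):
  File "h.py", line 49, in fit
    best=min((minimize(f,[p0[0],p0[1],10*(p0[2]+dt)],method='Nelder-Mead',options=dict(initial_simplex=[[p0[0]+a,p0[1]+b,10*(p0[2]+dt+cc)] for a,b,cc in((0,0,0),(.006,0,0),(0,.006,0),(0,0,.06))],xatol=1e-5,fatol=1e-6)) for dt in(-.05,.05)),key=lambda r:r.fun)
  File "h.py", line 49, in <genexpr>
    best=min((minimize(f,[p0[0],p0[1],10*(p0[2]+dt)],method='Nelder-Mead',options=dict(initial_simplex=[[p0[0]+a,p0[1]+b,10*(p0[2]+dt+cc)] for a,b,cc in((0,0,0),(.006,0,0),(0,.006,0),(0,0,.06))],xatol=1e-5,fatol=1e-6)) for dt in(-.05,.05)),key=lambda r:r.fun)
              ~~~~~~~~^^^^^^^^^^^^^^^^^^^^^^^^^^^^^^^^^^^^^^^^^^^^^^^^^^^^^^^^^^^^^^^^^^^^^^^^^^^^^^^^^^^^^^^^^^^^^^^^^^^^^^^^^^^^^^^^^^^^^^^^^^^^^^^^^^^^^^^^^^^^^^^^^^^^^^^^^^^^^^^^^^^^^^^^^^^^^^^^^^^^^^^^^^^^^^^^^^^^
  File "h.py", line 48, in <lambda>
    f=lambda p: (w*(sil(c,(p[0],p[1],p[2]/10),parts,z0,zmin,win)-T)**2).sum()/T.sum()
                    ~~~^^^^^^^^^^^^^^^^^^^^^^^^^^^^^^^^^^^^^^^^^
  File "h.py", line 43, in sil
    q=(proj(c,W)-[u0,v0]+.5)*S-.5
       ~~~~^^^^^
  File "h.py", line 20, in proj
    M,k1,e,A=cam(c); s=(np.atleast_2d(P)-e)@A; s=s[:,:2]/s[:,2:]
             ~~~^^^
  File "h.py", line 9, in cam
    k=calibration(c); q=k['attitude']; return k['mtx'],k['k1'],k['eye'],R.from_quat([q[1],q[2],q[3],q[0]]).as_matrix()
ValueError: time passes only in moves, steps and waits
```

```bash
sed -i 's/^def cam(c):/import functools\n@functools.lru_cache\ndef cam(c):/' h.py; python3 - <<'E'
from h import *
L=np.load('t3.npz'); d=L['d']; Z=cloud('top',d)[:,:,2]
F=[box(-.038,.038,.02,0,.022)]
w=(223,185,256,232); print('flow',fit('top',fill(Z>.0475),(.496,.137,.02),F,.03,.0475,w), (Z[w[1]:w[3],w[0]:w[2]]>.048).sum())
for s in(-1,1):
    c=proj('top',[.497+s*.027,.1375+s*.0007,.104])[0]; u,v=c.astype(int); q=cloud('top',d)[v-5:v+6,u-5:u+6].reshape(-1,3); q=q[q[:,2]>.075]; print('stud',len(q),np.round(q.mean(0),4),np.round(q[:,2].max(),4))
s,ds=avg('scene',5); np.savez('s3.npz',im=s,d=ds); C=cloud('scene',ds)
m=(abs(C[:,:,0]-.552)<.09)&(abs(C[:,:,1]-.248)<.045)&(C[:,:,2]>.012)
print('spare scene',fit('scene',fill(m),(.552,.248,.09),REGF,0,.012,(170,195,225,240)))
q=C[m&(C[:,:,2]>.03)&(C[:,:,2]<.038)]; print('scene z top',np.median(q[:,2]),len(q))
go((.552,.248,.15),.0934)
im=s.astype(np.uint8);cv2.imwrite('pics/s5.png',cv2.resize(im[180:320,300:480,::-1],None,fx=4,fy=4,interpolation=2))
E
```

```text
flow (array([0.49683786, 0.13760251, 0.01499873]), np.float64(0.014058523457206889)) 320
stud 9 [0.4677 0.1363 0.095 ] 0.1065
stud 10 [0.5214 0.1378 0.0956] 0.1059
spare scene (array([0.55104829, 0.24998607, 0.11519893]), np.float64(0.055686209345818756))
scene z top 0.03389962117768086 229
tool_pos [ 0.5416 -0.3235  0.1637] shift mm [  45.3 -569.8   13.8] len 572 turn [-0.02  0.07 -1.86]
```

View pics/s5.png

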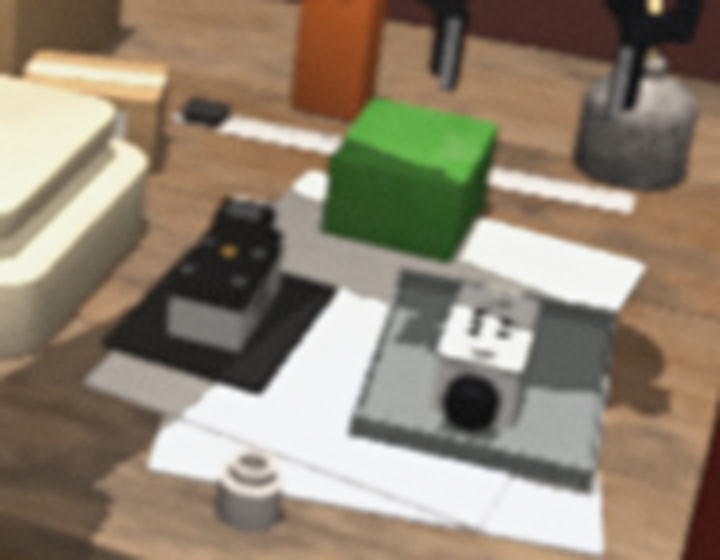

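Call:
servo_tool --pt "0.003 -0.015 0 0 0 -0.9 0.07" --pt "0.003 -0.03 0 0 0 -0.9 0.07" --pt "0.003 -0.04 0 0 0 0 0.07" --pt "0.003 -0.04 0 0 0 0 0.07" --pt "0.003 -0.04 0 0 0 0 0.07" --pt "0.003 -0.04 0 0 0 0 0.07" --pt "0.003 -0.04 0 0 0 0 0.07" --pt "0.003 -0.04 0 0 0 0 0.07"

```text
clock: 18.95
tool_pos: [0.5398, -0.0353, 0.1645]
eef_rot: [-0.0, 0.999, 0.047, 0.0]
ft_force: [-0.3, -0.6, 0.3]
opening: 0.0699
grasp_force: 0.0
```

Call:
servo_tool --pt "0.003 -0.04 0 0 0 0 0.07" --pt "0.003 -0.04 0 0 0 0 0.07" --pt "0.003 -0.04 0 0 0 0 0.07" --pt "0.003 -0.04 0 0 0 0 0.07" --pt "0.003 -0.04 0 0 0 0 0.07" --pt "0.003 -0.035 0 0 0 0 0.07" --pt "0.003 -0.01 0 0 0 0 0.07" --pt "0 0 0 0 0 0 0.07"

```text
clock: 19.75
tool_pos: [0.5382, 0.21, 0.1641]
eef_rot: [0.0, 0.999, 0.048, -0.0]
ft_force: [-0.4, -0.7, -0.3]
opening: 0.0701
grasp_force: 0.0
```

```bash
python3 -c "
from h import *
go((.552,.248,.05),.0934)"
```

```text
tool_pos [0.5382 0.21   0.1641] shift mm [ 17.3 -36.5 114.1] len 121 turn [0.   0.01 0.11]
```

Call:
servo_tool --pt "0.009 -0.018 0 0 0 0 0.07" --pt "0.0083 -0.0185 0 0 0 0 0.07" --pt "0 0 0.02 0 0 0 0.07" --pt "0 0 0.035 0 0 0 0.07" --pt "0 0 0.035 0 0 0 0.07" --pt "0 0 0.024 0 0 0 0.07" --pt "0 0 0 0 0 0 0.07" --pt "0 0 0 0 0 0 0.07"

```text
clock: 20.55
tool_pos: [0.5528, 0.2453, 0.0508]
eef_rot: [0.0, 0.999, 0.046, 0.0]
ft_force: [-0.1, 0.7, 0.5]
opening: 0.0702
grasp_force: 0.0
```

```bash
python3 -c "
from h import *
go((.5525,.248,.0045),.0934)"
```

```text
tool_pos [0.5528 0.2453 0.0508] shift mm [-0.1 -2.7 46.3] len 46 turn [ 0.03 -0.   -0.09]
```

Call:
servo_tool --pt "0 -0.0025 0.015 0 0 0 0.07" --pt "0 0 0.015 0 0 0 0.07" --pt "0 0 0.01 0 0 0 0.07" --pt "0 0 0.005 0 0 0 0.07" --pt "0 0 0 0 0 0 0.07" --pt "0 0 0 0 0 0 0.07"

```text
clock: 21.15
tool_pos: [0.5528, 0.249, 0.0062]
eef_rot: [-0.0, 0.999, 0.046, 0.001]
ft_force: [0.0, 0.4, -1.3]
opening: 0.07
grasp_force: 0.0
```

Call:
servo_tool --pt "0 0 0 0 0 0 0.05" --pt "0 0 0 0 0 0 0.044" --pt "0 0 0 0 0 0 0.03" --pt "0 0 0 0 0 0 0.03" --pt "0 0 0 0 0 0 0.03" --pt "0 0 0 0 0 0 0.03"

```text
clock: 21.75
tool_pos: [0.5526, 0.249, 0.0061]
eef_rot: [-0.0, 0.999, 0.046, 0.001]
ft_force: [-0.9, 0.1, 5.0]
opening: 0.0391
grasp_force: 62.0
```

```bash
python3 - <<'E'
from h import *
o=get_obs();print(np.round(o['tool_pos'],4),o['opening'],o['eef_rot'])
for t in('spare_regulator_knob','spare_regulator'): pass
im,d=avg('top',5); Z=cloud('top',d)[:,:,2]; P=cloud('top',d)
m=fill((Z>.012)&(Z<.04)); w=(195,168,222,217)
E
```

```text
[0.5526 0.249  0.0061] 0.039128541615035914 [-2.48453684e-04  9.98922543e-01  4.64046212e-02  5.49617012e-04]
```

Call:
servo_tool --pt "0 0 -0.004 0 0 0 0.03" --pt "0 0 -0.01 0 0 0 0.03" --pt "0 0 -0.02 0 0 0 0.03" --pt "0 0 -0.03 0 0 0 0.03" --pt "0 0 -0.03 0 0 0 0.03" --pt "0 0 -0.025 0 0 0 0.03" --pt "0 0 -0.02 0 0 0 0.03" --pt "0 0 0 0 0 0 0.03"

```text
clock: 22.8
tool_pos: [0.5536, 0.2497, 0.1477]
eef_rot: [-0.002, 0.999, 0.046, 0.003]
ft_force: [-0.1, -0.3, -2.3]
opening: 0.039
grasp_force: 61.2
```

```bash
python3 -c "
from h import *
go((.4976,.138,.145),.02)"
```

```text
tool_pos [0.5536 0.2497 0.1477] shift mm [-66.1 106.    1.9] len 125 turn [-0.2  -0.32  4.17]
```

Call:
servo_tool --pt "-0.011 0.018 0 0 0 0 0.03" --pt "-0.016 0.026 0 0 0 0 0.03" --pt "-0.016 0.026 0 0 0 0 0.03" --pt "-0.014 0.022 0 0 0 2.1 0.03" --pt "-0.008 0.013 0 0 0 2.1 0.03" --pt "0 0 0 0 0 0 0.03" --pt "0 0 0 0 0 0 0.03"

```text
clock: 23.5
tool_pos: [0.497, 0.1386, 0.144]
eef_rot: [-0.0, 1.0, 0.01, 0.0]
ft_force: [0.4, 0.7, -2.2]
opening: 0.0392
grasp_force: 61.2
```

```bash
python3 -c "
from h import *
go((.4976,.138,.119),.02)"
```

```text
tool_pos [0.497  0.1386 0.144 ] shift mm [ 0.6  0.7 25. ] len 25 turn [-0.01 -0.02 -0.05]
```

Call:
servo_tool --pt "0.0006 0.0005 0.01 0 0 0 0.03" --pt "0 0 0.012 0 0 0 0.03" --pt "0 0 0.004 0 0 0 0.03" --pt "0 0 0.004 0 0 0 0.03" --pt "0 0 0.004 0 0 0 0.03" --pt "0 0 0 0 0 0 0.03"

```text
clock: 24.1
tool_pos: [0.497, 0.1379, 0.1097]
eef_rot: [0.0, 1.0, 0.01, -0.001]
ft_force: [0.7, 0.5, -2.4]
opening: 0.0389
grasp_force: 61.2
```

Call:
servo_tool --pt "0 0 0.004 0 0 0 0.03" --pt "0 0 0.004 0 0 0 0.03" --pt "0 0 0.004 0 0 0 0.03" --pt "0 0 0 0 0 0 0.03"

```text
clock: 24.5
tool_pos: [0.4968, 0.1377, 0.0977]
eef_rot: [0.0, 1.0, 0.009, -0.001]
ft_force: [0.4, 0.6, -1.8]
opening: 0.0394
grasp_force: 61.2
```

```bash
python3 - <<'E'
from h import *
go((.4976,.138,.058),.02)
im,d=shot('scene'); cv2.imwrite('pics/s6.png',cv2.resize(im[110:260,150:300,::-1],None,fx=4,fy=4,interpolation=2))
E
```

```text
tool_pos [0.4968 0.1377 0.0977] shift mm [ 0.8 -0.3 39.7] len 40 turn [ 0.03  0.07 -0.06]
```

View pics/s6.png

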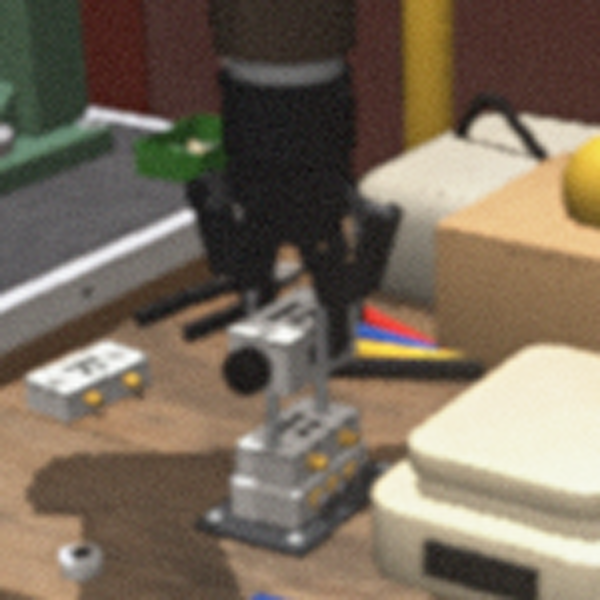

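Call:
servo_tool --pt "0 0 0.006 0 0 0 0.03" --pt "0 0 0.007 0 0 0 0.03" --pt "0 0 0.007 0 0 0 0.03" --pt "0 0 0.007 0 0 0 0.03" --pt "0 0 0.005 0 0 0 0.03" --pt "0 0 0.004 0 0 0 0.03" --pt "0 0 0 0 0 0 0.03"

```text
clock: 25.25
tool_pos: [0.4969, 0.1377, 0.0616]
eef_rot: [0.0, 1.0, 0.01, -0.001]
ft_force: [0.6, -0.4, -2.8]
opening: 0.0393
grasp_force: 61.2
```

Call:
servo_tool --pt "0 0 0.002 0 0 0 0.03" --pt "0 0 0.001 0 0 0 0.03" --pt "0 0 0 0 0 0 0.03"

```text
clock: 25.55
tool_pos: [0.4973, 0.138, 0.0594]
eef_rot: [-0.0, 1.0, 0.01, 0.0]
ft_force: [-0.8, 0.4, -2.5]
opening: 0.0392
grasp_force: 61.2
```

Call:
servo_tool --pt "0 0 0.001 0 0 0 0.03" --pt "0 0 0.001 0 0 0 0.03" --pt "0 0 0 0 0 0 0.03"

```text
clock: 25.85
tool_pos: [0.4975, 0.1381, 0.0581]
eef_rot: [-0.0, 1.0, 0.01, 0.0]
ft_force: [-2.5, -0.4, 3.4]
opening: 0.0389
grasp_force: 61.9
```

Call:
servo_tool --pt "0 0 0.001 0 0 0 0.03" --pt "0 0 0 0 0 0 0.03"

```text
clock: 26.05
tool_pos: [0.4975, 0.138, 0.058]
eef_rot: [-0.0, 1.0, 0.01, 0.0]
ft_force: [-5.3, -0.5, 11.5]
opening: 0.039
grasp_force: 63.0
```

Call:
servo_tool --pt "0 0 -0.001 0 0 0 0.045" --pt "0 0 0 0 0 0 0.06" --pt "0 0 0 0 0 0 0.07" --pt "0 0 -0.015 0 0 0 0.07" --pt "0 0 -0.03 0 0 0 0.07" --pt "0 0 -0.035 0 0 0 0.07" --pt "0 0 -0.035 0 0 0 0.07" --pt "0 0 0 0 0 0 0.07"

```text
clock: 26.85
tool_pos: [0.5004, 0.1394, 0.1774]
eef_rot: [-0.002, 1.0, 0.01, 0.005]
ft_force: [0.2, -0.1, 0.8]
opening: 0.0699
grasp_force: 0.0
```

```bash
python3 - <<'E'
from h import *
im,d=avg('top',5); Z=cloud('top',d)[:,:,2]
V=[box(-.038,.038,.02,0,.038),box(.009,.035,.015,.038,.052)]
w=(330,180,360,225); print('valve',fit('top',fill((Z>.035)&(Z<.08)),(.536,-.184,.02),V,.013,.035,w))
go((.537,-.184,.17),.026)
E
```

```text
valve (array([ 0.53578933, -0.18442975,  0.04284392]), np.float64(0.02801400685051204))
tool_pos [0.4965 0.1375 0.1709] shift mm [ 34.4 322.2   1.2] len 324 turn [ 0.08  0.15 -0.41]
```

Call:
servo_tool --pt "0.002 0.015 0 0 0 -0.4 0.07" --pt "0.003 0.03 0 0 0 0 0.07" --pt "0.003 0.035 0 0 0 0 0.07" --pt "0.003 0.035 0 0 0 0 0.07" --pt "0.003 0.035 0 0 0 0 0.07" --pt "0.003 0.035 0 0 0 0 0.07" --pt "0.003 0.035 0 0 0 0 0.07" --pt "0.003 0.035 0 0 0 0 0.07"

```text
clock: 27.9
tool_pos: [0.5262, -0.1178, 0.1709]
eef_rot: [0.0, 1.0, 0.013, -0.001]
ft_force: [0.5, 0.0, -0.3]
opening: 0.07
grasp_force: 0.0
```

Call:
servo_tool --pt "0.003 0.03 0 0 0 0 0.07" --pt "0.003 0.022 0 0 0 0 0.07" --pt "0.003 0.012 0 0 0 0 0.07" --pt "0.002 0.003 0 0 0 0 0.07" --pt "0 0 0 0 0 0 0.07" --pt "0 0 0 0 0 0 0.07"

```text
clock: 28.5
tool_pos: [0.5395, -0.1822, 0.172]
eef_rot: [-0.0, 1.0, 0.014, -0.0]
ft_force: [0.5, -0.3, 0.7]
opening: 0.0698
grasp_force: 0.0
```

```bash
python3 -c "
from h import *
go((.537,-.184,.013),.026)"
```

```text
tool_pos [ 0.5395 -0.1822  0.172 ] shift mm [ -2.4   1.8 159. ] len 159 turn [-0.01  0.03  0.06]
```

Call:
servo_tool --pt "-0.0024 0.0018 0.02 0 0 0 0.07" --pt "0 0 0.03 0 0 0 0.07" --pt "0 0 0.035 0 0 0 0.07" --pt "0 0 0.035 0 0 0 0.07" --pt "0 0 0.025 0 0 0 0.07" --pt "0 0 0.013 0 0 0 0.07" --pt "0 0 0 0 0 0 0.07" --pt "0 0 0 0 0 0 0.07"

```text
clock: 29.3
tool_pos: [0.5382, -0.1846, 0.0153]
eef_rot: [0.0, 1.0, 0.014, 0.001]
ft_force: [0.4, 0.1, 0.0]
opening: 0.0697
grasp_force: 0.0
```

```bash
python3 -c "
from h import *
go((.537,-.184,.013),.026)"
```

```text
tool_pos [ 0.5382 -0.1846  0.0153] shift mm [-1.2 -0.7  2.3] len 3 turn [ 0.03 -0.1   0.08]
```

Call:
servo_tool --pt "-0.0012 -0.0006 0.0015 0 0 0 0.07" --pt "0 0 0 0 0 0 0.055" --pt "0 0 0 0 0 0 0.044" --pt "0 0 0 0 0 0 0.03" --pt "0 0 0 0 0 0 0.03" --pt "0 0 0 0 0 0 0.03" --pt "0 0 0 0 0 0 0.03"

```text
clock: 30.0
tool_pos: [0.5365, -0.1844, 0.0138]
eef_rot: [0.0, 1.0, 0.013, 0.001]
ft_force: [-1.2, 1.8, 6.0]
opening: 0.0395
grasp_force: 61.6
```

Call:
servo_tool --pt "0 0 -0.004 0 0 0 0.03" --pt "0 0 -0.01 0 0 0 0.03" --pt "0 0 -0.02 0 0 0 0.03" --pt "0 0 -0.03 0 0 0 0.03" --pt "0 0 -0.035 0 0 0 0.03" --pt "0 0 -0.03 0 0 0 0.03" --pt "0 0 -0.02 0 0 0 0.03" --pt "0 0 -0.006 0 0 0 0.03"

```text
clock: 30.8
tool_pos: [0.5369, -0.1846, 0.1705]
eef_rot: [0.0, 1.0, 0.013, 0.002]
ft_force: [-0.2, 0.1, -3.3]
opening: 0.0395
grasp_force: 60.8
```

```bash
python3 - <<'E'
from h import *
go((.497,.1375,.165),.02)
im,d=avg('top',4); Z=cloud('top',d)[:,:,2]
w=(223,180,255,236)
print('spare fitted',fit('top',fill((Z>.07)&(Z<.095)),(.496,.137,.02),REGF,.052,.07,w),np.nanmedian(Z[(Z>.075)&(Z<.1)&(np.add.outer(np.arange(420),0*np.arange(560))>200)&(np.arange(560)<256)&(np.arange(560)>223)]))
E
```

```text
tool_pos [ 0.5369 -0.1846  0.1705] shift mm [ -31.5 -323.     5.2] len 325 turn [ 0.03 -0.27  0.35]
spare fitted (array([0.4969663 , 0.13734556, 0.01670597]), np.float64(0.02122626675624198)) 0.08488632989656497
```

Call:
servo_tool --pt "-0.003 -0.015 0 0 0 0.3 0.03" --pt "-0.003 -0.03 0 0 0 0 0.03" --pt "-0.003 -0.035 0 0 0 0 0.03" --pt "-0.003 -0.035 0 0 0 0 0.03" --pt "-0.003 -0.035 0 0 0 0 0.03" --pt "-0.003 -0.035 0 0 0 0 0.03" --pt "-0.003 -0.035 0 0 0 0 0.03" --pt "-0.003 -0.035 0 0 0 0 0.03"

```text
clock: 31.8
tool_pos: [0.5053, 0.0711, 0.166]
eef_rot: [0.001, 1.0, 0.01, -0.002]
ft_force: [1.4, 0.5, -3.0]
opening: 0.0395
grasp_force: 61.1
```

Call:
servo_tool --pt "-0.003 -0.03 0 0 0 0 0.03" --pt "-0.003 -0.022 0 0 0 0 0.03" --pt "-0.002 -0.012 0 0 0 0 0.03" --pt "0 -0.004 0 0 0 0 0.03" --pt "0 0 0 0 0 0 0.03" --pt "0 0 0 0 0 0 0.03"

```text
clock: 32.4
tool_pos: [0.4971, 0.137, 0.1674]
eef_rot: [0.0, 1.0, 0.01, -0.0]
ft_force: [1.2, -0.2, -3.4]
opening: 0.0393
grasp_force: 61.1
```

```bash
python3 -c "
from h import *
go((.4965,.1375,.112),.02)"
```

```text
tool_pos [0.4971 0.137  0.1674] shift mm [-0.5 -0.6 55.4] len 55 turn [ 0.04  0.05 -0.01]
```

Call:
servo_tool --pt "-0.0005 -0.0005 0.015 0 0 0 0.03" --pt "0 0 0.02 0 0 0 0.03" --pt "0 0 0.015 0 0 0 0.03" --pt "0 0 0.007 0 0 0 0.03" --pt "0 0 0.004 0 0 0 0.03" --pt "0 0 0.003 0 0 0 0.03" --pt "0 0 0 0 0 0 0.03"

```text
clock: 33.1
tool_pos: [0.4969, 0.1383, 0.1041]
eef_rot: [-0.0, 1.0, 0.01, 0.0]
ft_force: [-0.3, -0.5, -2.8]
opening: 0.0394
grasp_force: 61.2
```

Call:
servo_tool --pt "0 0 0.004 0 0 0 0.03" --pt "0 0 0.004 0 0 0 0.03" --pt "0 0 0.003 0 0 0 0.03" --pt "0 0 0 0 0 0 0.03"

```text
clock: 33.5
tool_pos: [0.4963, 0.1382, 0.0923]
eef_rot: [0.0, 1.0, 0.01, -0.0]
ft_force: [0.3, -0.4, -3.4]
opening: 0.0394
grasp_force: 61.2
```

Call:
servo_tool --pt "0 0 0.002 0 0 0 0.03" --pt "0 0 0.002 0 0 0 0.03" --pt "0 0 0.001 0 0 0 0.03" --pt "0 0 0 0 0 0 0.03"

```text
clock: 33.9
tool_pos: [0.4966, 0.1383, 0.0876]
eef_rot: [0.0, 1.0, 0.01, -0.0]
ft_force: [-0.0, -0.7, -2.8]
opening: 0.0393
grasp_force: 61.2
```

Call:
servo_tool --pt "0 0 0.001 0 0 0 0.03" --pt "0 0 0.0005 0 0 0 0.03" --pt "0 0 0 0 0 0 0.03"

```text
clock: 34.2
tool_pos: [0.4968, 0.1384, 0.0866]
eef_rot: [-0.0, 1.0, 0.011, 0.0]
ft_force: [-1.1, -0.6, -1.2]
opening: 0.0392
grasp_force: 61.5
```

Call:
servo_tool --pt "0 0 0.001 0 0 0 0.03" --pt "0 0 0 0 0 0 0.03" --pt "0 0 0 0 0 0 0.03"

```text
clock: 34.5
tool_pos: [0.4968, 0.1384, 0.0866]
eef_rot: [-0.0, 1.0, 0.011, 0.0]
ft_force: [-3.6, -0.8, 5.6]
opening: 0.0395
grasp_force: 62.3
```

Call:
servo_tool --pt "0 0 -0.0005 0 0 0 0.045" --pt "0 0 0 0 0 0 0.06" --pt "0 0 0 0 0 0 0.07" --pt "0 0 -0.015 0 0 0 0.07" --pt "0 0 -0.03 0 0 0 0.07" --pt "0 0 -0.03 0 0 0 0.07" --pt "0 0 -0.03 0 0 0 0.07" --pt "0 0 0 0 0 0 0.07"

```text
clock: 35.3
tool_pos: [0.4994, 0.1396, 0.1954]
eef_rot: [-0.002, 1.0, 0.011, 0.005]
ft_force: [-0.2, 0.2, 0.3]
opening: 0.07
grasp_force: 0.0
```

Call:
servo_tool --pt "0 0.03 0 0 0 0 0.07" --pt "0 0.03 0 0 0 0 0.07" --pt "0 0.03 0 0 0 0 0.07" --pt "0 0.03 0 0 0 0 0.07" --pt "0 0.03 0 0 0 0 0.07" --pt "0 0.03 0 0 0 0 0.07" --pt "0 0.01 0 0 0 0 0.07" --pt "0 0 0 0 0 0 0.07"

```text
clock: 36.1
tool_pos: [0.5004, -0.0526, 0.1902]
eef_rot: [0.0, 1.0, 0.009, -0.0]
ft_force: [-0.0, 0.9, 0.1]
opening: 0.0697
grasp_force: 0.0
```

```bash
python3 - <<'E'
from h import *
im,d=avg('top',5); C=cloud('top',d); Z=C[:,:,2]
V=[box(-.038,.038,.02,0,.038),box(.009,.035,.015,.038,.052)]
print('valve',fit('top',fill(Z>.108),(.49,.135,0),V,.086,.108,(225,190,256,232)))
def top(p,h,zr):
    u,v=proj('top',[*p,h])[0].astype(int); q=Z[v-4:v+5,u-4:u+5]; return round(float(np.nanmedian(q)),4)
print('valve cap z',top((.485,.137),.124,0),'old',top((.541,-.323),.0435,0))
s,ds=shot('scene'); cv2.imwrite('pics/s7.png',cv2.resize(s[130:330,120:520,::-1],None,fx=2,fy=2,interpolation=2))
print(get_obs()['clock'])
E
```

```text
valve (array([ 0.49894604,  0.14378487, -0.31464844]), np.float64(0.6814045477100625))
valve cap z 0.5561 old 0.0434
36.4
```

View pics/s7.png

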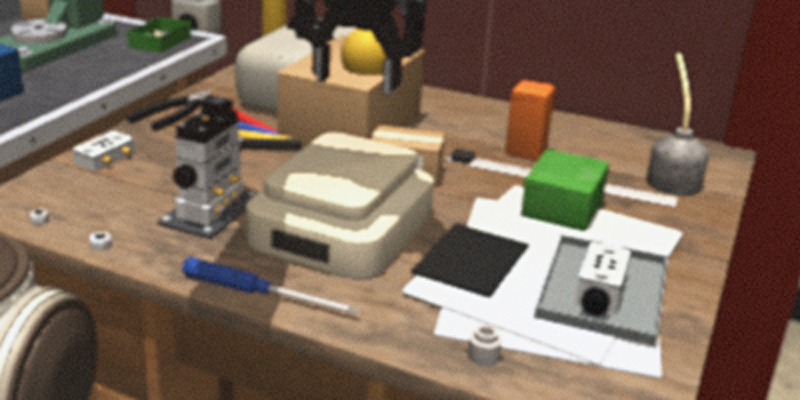

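```bash
python3 - <<'E'
from h import *
ds=avg('scene',5)[1]; C=cloud('scene',ds); C0=cloud('scene',np.load('s1.npz')['d'])
for n,c in(('before',C0),('now',C)):
    f=lambda x0,x1:c[(abs(c[:,:,0]-(x0+x1)/2)<(x1-x0)/2)&(abs(c[:,:,1]-.137)<.015)&(c[:,:,2]>.118)&(c[:,:,2]<.15)][:,2]
    a,b=f(.465,.495),f(.508,.53); print(n,len(a),np.median(a),len(b),np.percentile(b,80))
e=(ds-np.load('s1.npz')['d'])[180:245,195:255]; print('depth change stack median mm',np.nanmedian(e)*1e3,'frac>6mm',np.mean(abs(e)>.006))
o=get_obs();print(o['ft_force'],o['clock'])
E
```

```text
before 68 0.12406964728130215 67 0.13829648978569692
now 69 0.1240529886228246 72 0.13830811874887794
depth change stack median mm 0.3888607 frac>6mm 0.07384615384615385
[-0.14410433  0.30701794  1.07636548] 36.65
```

Heights match the original stack to 0.1 mm.

```bash
python3 -c "
from workcell import *
print(sign_off())"
```

```text
the job is handed in; nothing more can be done
None
```

The job is done and handed in at about 37 s: the spare regulator is on the studs with its knob at the original end, the valve is back on top the same way round with its top measuring the same height as before, the old regulator stands upright in the tray, and the arm is clear of everything.

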